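# Moisture check of a mallet-head blank, side by side

## Task

Check the moisture of the mallet-head blank (the oblong wooden block with a slot through its top and one upright corner sawn off): hold it up and press its upright sides in turn squarely and centrally against the meter's sensing bar, gently, until the bar is at least half-way in, for half a second each - first the narrow end next to the sawn-off corner, then the other end. Then stand it down and let go, take it again the other way, by its two narrow ends, and press the broad side next to the sawn-off corner, then the other broad side. Finish by standing it upright on the rubber mat and letting go; leave everything else on the bench where it is.

Things in the scene. Friction and masses are not known exactly. Their poses are not given: they have to be found in the camera images.
- blank: Mallet-head blank: light wooden block, 66 (its x) x 46 (its y) x 80 high (z), 0.16 kg, standing upright. A 24 x 16 slot runs down through its middle, open at the top. One upright corner, at +x +y, is sawn off at 45 degrees, 12 mm along each side. Origin: centre of the underside. It may be held across 46 (pads on the broad sides) or across 66 (pads on the narrow ends).
- end_a (a point): Middle of the blank's narrow end (46 wide) next to the sawn-off corner: 33 mm along the blank's +x, 40 mm above its underside. First to be pressed.
- end_b (a point): Middle of the other narrow end (blank's -x face), 40 mm above its underside. Second to be pressed.
- side_a (a point): Middle of the broad side (66 wide) next to the sawn-off corner (blank's +y face, 23 mm from its axis), 40 mm above its underside. Third to be pressed.
- side_b (a point): Middle of the other broad side (blank's -y face), 40 mm above its underside. Last to be pressed.
- meter: Bench moisture meter, fixed: grey box 110 (its x) x 100 (its y) x 105 high with a dark display on top. Origin: centre of its underside. The sensing bar stands out of its -x face; to press the bar, push along the meter's +x.
- bar_face (a point): Middle of the outer face of the sensing bar, an upright steel bar 22 wide x 44 high, 75 mm above the bench, 71 mm from the meter's axis along its -x when out, 16 mm proud of the meter's face. It moves with the bar.
- bar (a joint): Travel of the sensing bar into the meter in m: 0 out, 0.010 fully in; a spring of about 1 to 5 N pushes it out.
- mat: Black rubber mat, fixed flat on the bench, 140 x 140 x 8 thick. Origin: centre of its underside.
- plain_block: Bystander: plain wooden block 64 x 46 x 60 high, no slot, no sawn corner. Origin: centre of underside.
- billet: Bystander: upright round wooden billet, 48 diameter, 70 high. Origin: centre of underside.
- sanding_block: Bystander: cork sanding block 100 x 60 x 25 high. Origin: centre of underside.
- glue: Bystander: white glue bottle, 60 diameter, 150 high. Origin: centre of underside.
- mug: Bystander: white mug, 80 diameter, 90 high. Origin: centre of underside.
- knob_turned: Bystander: turned wooden knob, 48 diameter, 66 high. Origin: centre of underside.
Things that resemble listed ones, but are neither listed nor needed, are in the scene too. Leave any yellow look-alike of the blank alone. What is shaped like the meter but red is not meant.

How it is judged:
By the outcome, as a careful person would: the job done as asked, in the order asked, and still so for the second after the job is handed in, with the robot touching nothing.
It also fails if it takes over 72 s, if anything falls off the work surface, if the arm or the gripper's body presses on something with over 40 N, if the wrist force passes 120 N, or if a joint passes its speed limit or range.

## Robot

A 6-joint arm with a two-finger parallel gripper is mounted at the origin on the work surface. World frame = base frame: x ahead of the robot, y to its left, z up, the work surface at z = 0. Lengths are in m, angles in degrees, forces in N, time in s.
With the tool pointing down it reaches from about 0.35 to 0.875 m from the base axis. Payload 4.2 kg.
Tool frame: the origin (TCP) lies on the mounting face of the last link; the fingertips stand 182 mm ahead of it and the grasp point (between the pads) lies 164 mm ahead of it (r.tcp_to_grasp is the distance from the TCP to the grasp point, in m); z points along the fingers, y is the line along which they close (so a half turn about z gives the same grasp; the last joint's range is limited). The gripper opens to 87 mm and grips with 3 to 60 N. Pads are 19 mm wide; open, the fingers measure 117 mm over their backs; the gripper's body (75 mm by 190 mm) begins 51 mm behind the grasp point.
Start: joints at [-58.637, 22.042, 0.453, 0, -68.411, -14.817], TCP at [0.178, -0.599, 0.405] pointing down, gripper open.
Joint ranges: [-179.83, 179.83], [-69.29, 118.12], [-61.27, 80.66], [-181.25, 117.63], [-171.15, -9.14], [-177.46, 177.46]. Speed limits (degrees/s): [159.86, 159.86, 180, 180, 180, 180].

## Interface

Orientations are given as a 3x3 rotation matrix whose columns are the frame's x, y, z axes.
In Python, from station import sense, eyes, r gives the robot as it stands.
- The arm moves only by the tool jog_arm, never from a script. Its argument "increments" is a list of rows, each a list of 4 numbers: the shift along the tool's x, y, z normalised to -1 to 1, where 1 is 0.02 m, then the turn about the tool's z normalised to -1 to 1, where 1 is 0.08 rad. A call has 1 to 10 rows; each row shifts and turns the commanded pose from where the row before left it, along the tool's axes as they then stand; what a row does not reach is not made up. A row lasts 1/10 s, in which the tool goes at most 50 mm and 8.59 degrees, less where a joint would pass 70% of its speed; a pose out of reach is approached as far as the arm can. A call with a number of a shift or a turn outside -1 to 1 is refused whole. A call with a gripper value outside its range is refused whole. "grip" is the finger opening in mm, from 0 to 87, set as the call begins (left out, the last holds). The fingers move at their own pace and stop on an object; the grip force is fixed at half the most. Time passes only in rows, so rows that do not move let the fingers close. It gives the time, the measured TCP pose, the force, the opening and the grip force at its end, in the units of the state.
- sense(): the state, without advancing time (a new reading comes with each control period).
- eyes.capture(name): name is "side" or "top"; returns the picture (400x640x3 uint8, blue, green, red); there is no depth.
- eyes.get_calibration(name): a dict with "camera_matrix" (3x3 intrinsics, pixels), "R" (3x3) and "t" (3): a world point X has camera coordinates R X + t. Camera axes: x right, y down, z forward; pixel columns grow to the right and rows downward; lengths in m; the calibration is good to about 2 mm. A picture is of the moment at which its call begins. get_calibration takes no time and is no camera call.
- r.finish_job(): hands the job in; it is judged then, once.
Trained networks look in the newest picture that a camera, given by its name, has taken for a name from the list of things; names that differ only in an ending like _2 or _b are one class to them, and where a whole thing is asked for, a point or a joint stands for the part that bears it (a point fixed in the world has none). Each returns a list of dicts, best first, with "conf" (0 to 1); they miss things now and then, are a little off and sometimes report something else, mostly with a low value. They report only what shows in the picture. A call takes as long as a camera call. They do not tell look-alikes from the thing itself.
- eyes.spot_in(camera, name): "centre" ([x, y, z] in m, in world coordinates, good to about 4 mm: the middle of the surface that is visible of it).
- eyes.outline_of(camera, name): "mask" (400x640 bool, what is visible of it).
The state is a dict: "time_s": time; "joints": joint angles; "joint_velocities": joint speeds; "effort": joint torques, N m; "tcp_pos": TCP position; "ee_rot": TCP orientation; "wrist_force": force on the tool from outside, world axes, zero at the start; "moment": the same for the moment, N m; "gripper_width": opening from 0.0 (shut) to 1.0 (fully open); "gripper_force": force on a finger pad.
Only numpy, scipy, OpenCV 4.12 (cv2) and the standard library are available. Lean on these libraries where they do the work, as an engineer would, in place of code of your own. Each camera call takes 0.05 s, during which the arm holds its last target. There are 200 camera calls.

## Working session

There is one attempt and no reset: what is moved stays moved. The work goes in short steps, Python scripts to look and compute and a tool call to move; the robot and the scene stay as the last step left them, time stands still between calls to the robot, and variables do not carry over. Pictures are saved under pics/ and viewed, at most 10 in all, crops included, and the job is handed in when it is done.

Besides the shell and the picture viewer there is one more tool, called by a JSON object that holds its "fn" and its "kwargs". jog_arm: Moves the arm, as the interface text tells. Its arguments: {"type":"object","properties":{"increments":{"type":"array"},"grip":{"type":"number"}},"required":["increments"]}

```bash
mkdir -p pics; ls
python3 - <<'E'
from station import sense, eyes, r
import cv2,numpy as np
for c in ("top","side"):
    im=eyes.capture(c); cv2.imwrite(f"pics/{c}0.png",im)
    k=eyes.get_calibration(c); print(c,k["camera_matrix"].tolist(),np.round(k["R"],4).tolist(),np.round(k["t"],4).tolist())
    for n in ("blank","meter","mat","bar","plain_block"):
        for d in eyes.spot_in(c,n): print(c,n,np.round(d["centre"],3),round(d["conf"],2))
s=sense();print(s["time_s"],s["tcp_pos"],s["ee_rot"],r.tcp_to_grasp)
E
```

```text
pics
top [[429.3746693478601, 0.0, 311.4061529091513], [0.0, 429.3746693478601, 207.7881023784704], [0.0, 0.0, 1.0]] [[0.0013, -0.9998, -0.0212], [-0.9946, 0.0009, -0.1037], [0.1037, 0.0212, -0.9944]] [0.0126, 0.5936, 1.0606]
top blank [ 0.478 -0.398  0.08 ] 0.83
top blank [ 0.459 -0.29   0.08 ] 0.77
top meter [0.473 0.073 0.104] 0.7
top meter [ 0.351 -0.091  0.106] 0.56
top mat [0.468 0.299 0.009] 0.95
top bar [ 0.399 -0.138  0.097] 0.58
top plain_block [ 0.671 -0.269  0.06 ] 0.7
top plain_block [0.471 0.3   0.007] 0.25
side [[490.33345816698153, 0.0, 320.46152368093533], [0.0, 490.33345816698153, 204.72516317529562], [0.0, 0.0, 1.0]] [[-0.8359, -0.5488, -0.011], [-0.3577, 0.5599, -0.7474], [0.4163, -0.6208, -0.6643]] [0.4748, 0.2786, 0.9839]
side blank [ 0.466 -0.398  0.066] 0.76
side blank [ 0.329 -0.328  0.06 ] 0.72
side blank [ 0.45  -0.277  0.063] 0.58
side meter [ 0.333 -0.068  0.101] 0.88
side meter [0.462 0.097 0.104] 0.64
side mat [ 0.794 -0.098  0.058] 0.5
side bar [ 0.447 -0.276  0.058] 0.22
side plain_block [ 0.67  -0.25   0.042] 0.74
side plain_block [ 0.794 -0.097  0.059] 0.54
0.6 [ 0.17801486 -0.59907828  0.40475831] [[-9.58601948e-01 -2.84749548e-01  3.54506915e-05]
 [-2.84749548e-01  9.58601948e-01 -1.30752207e-05]
 [-3.02599387e-05 -2.26285004e-05 -9.99999999e-01]] 0.1635
```

View pics/top0.png

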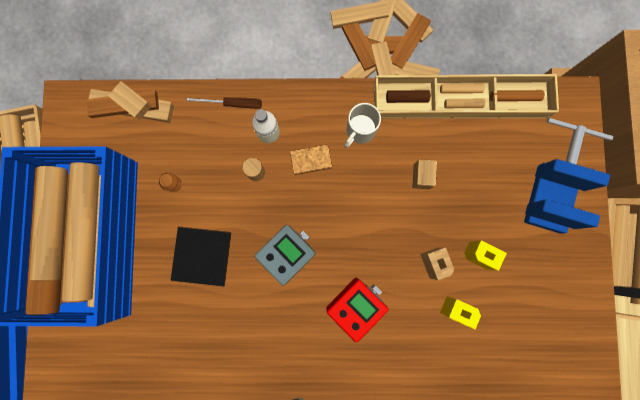

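View pics/side0.png

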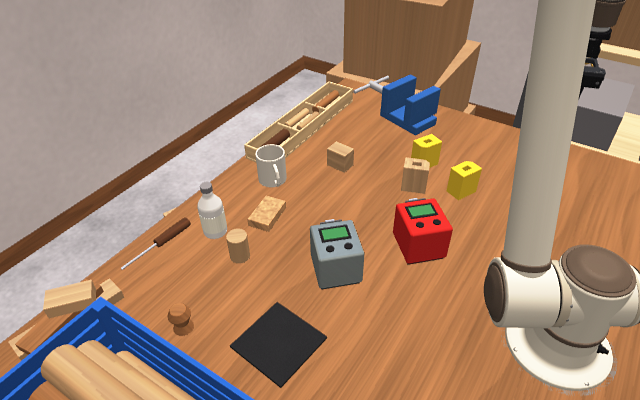

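In the top picture, the blank candidates are brown at (437,263), yellow at (487,256) and yellow at (462,313). The brown one has the slot and wood colour and fits the description; the plain block at (427,173) has no slot. The grey meter is at (285,254) with its bar at (306,236), and the red one at (357,309) is not meant. The mat is at (201,256). Next I fit the poses and enlarge the blank.

```bash
cat > h.py <<'E'
from station import sense, eyes, r
import cv2,numpy as np
from scipy.optimize import minimize
K={c:eyes.get_calibration(c) for c in("top","side")}
def proj(c,P):
    k=K[c]; q=(np.asarray(P)@np.array(k["R"]).T+np.array(k["t"]))@np.array(k["camera_matrix"]).T
    return q[:,:2]/q[:,2:]
BL=[(33,-23),(33,11),(21,23),(-33,23),(-33,-23)]
ME=[(55,-50),(55,50),(-55,50),(-55,-50)]
def prism(poly,z0,z1): return np.array([(x,y,z) for z in(z0,z1) for x,y in poly])/1e3
PARTS={"blank":[prism(BL,0,80)],"mat":[prism([(70,70),(-70,70),(-70,-70),(70,-70)],0,8)],
 "meter":[prism(ME,0,105),prism([(-55,-11),(-55,11),(-71,11),(-71,-11)],53,97)]}
def place(P,p,z=0):
    c,s=np.cos(p[2]),np.sin(p[2]); return np.c_[P[:,0]*c-P[:,1]*s+p[0],P[:,0]*s+P[:,1]*c+p[1],P[:,2]+z]
def sil(c,n,p,z=0,S=8):
    m=np.zeros((400*4,640*4),np.uint8)
    for P in PARTS[n]:
        h=cv2.convexHull(((proj(c,place(P,p,z))+.5)*4*16-8).astype(np.int32)); cv2.fillConvexPoly(m,h,1,cv2.LINE_8,4)
    return cv2.resize(m.astype(np.float32),(640,400),interpolation=cv2.INTER_AREA)
def fit(n,masks,p0,z=0):
    f=lambda p:sum(np.abs(sil(c,n,(p[0],p[1],p[2]/10),z)-m).sum()/max(1,m.sum()) for c,m in masks.items())
    q=minimize(f,[p0[0],p0[1],p0[2]*10],method="Nelder-Mead",options=dict(initial_simplex=np.array([p0*np.array([1,1,10])]*4)+np.vstack([np.zeros(3),np.diag([.012,.012,1.5])]),xatol=1e-4,fatol=1e-4))
    return np.array([q.x[0],q.x[1],q.x[2]/10]),q.fun
def mask(c,n,P,z=0.04):
    uv=proj(c,[[P[0],P[1],z]])[0].round().astype(int)
    best=[d["mask"] for d in eyes.outline_of(c,n) if d["mask"][max(0,uv[1]-5):uv[1]+6,uv[0]-5:uv[0]+6].any()]
    return best[0].astype(np.float32) if best else None
E
python3 - <<'E'
from h import *
ims={c:eyes.capture(c) for c in K}
for n,P in(("blank",(.455,-.285)),("meter",(.465,.085)),("mat",(.468,.3))):
    ms={c:m for c in K if (m:=mask(c,n,P)) is not None}
    for sel in ([ms]+[{c:m} for c,m in ms.items()]):
        res=[fit(n,sel,np.array([P[0],P[1],np.radians(a)])) for a in range(-150,181,30)]
        res.sort(key=lambda x:x[1])
        for p,f in res[:3]: print(n,list(sel),np.round(p[:2],4),round(np.degrees(p[2])%360,1),round(f,3))
im=ims["top"]; a=cv2.resize(im[235:295,405:515],None,fx=7,fy=7,interpolation=cv2.INTER_CUBIC)
cv2.imwrite("pics/crop1.png",a)
E
```

```text
blank ['top', 'side'] [ 0.4553 -0.2979] 200.1 0.09
blank ['top', 'side'] [ 0.4554 -0.2979] 199.9 0.09
blank ['top', 'side'] [ 0.4554 -0.2979] 199.9 0.09
blank ['top'] [ 0.4557 -0.298 ] 198.7 0.046
blank ['top'] [ 0.4557 -0.298 ] 199.6 0.047
blank ['top'] [ 0.4556 -0.2978] 199.4 0.047
blank ['side'] [ 0.4549 -0.297 ] 200.2 0.04
blank ['side'] [ 0.4551 -0.2977] 200.4 0.041
blank ['side'] [ 0.4554 -0.2965] 22.5 0.047
meter ['top', 'side'] [0.4772 0.0749] 133.7 0.152
meter ['top', 'side'] [0.4773 0.0749] 133.8 0.153
meter ['top', 'side'] [0.4773 0.075 ] 133.8 0.153
meter ['top'] [0.4767 0.0751] 134.9 0.048
meter ['top'] [0.4767 0.0749] 134.9 0.049
meter ['top'] [0.4764 0.075 ] 135.1 0.052
meter ['side'] [0.4806 0.0717] 312.0 0.078
meter ['side'] [0.4803 0.0716] 311.8 0.079
meter ['side'] [0.4807 0.0716] 311.9 0.079
mat ['top', 'side'] [0.472  0.3009] 264.3 0.056
mat ['top', 'side'] [0.472  0.3009] 354.3 0.056
mat ['top', 'side'] [0.472  0.3009] 84.3 0.056
mat ['top'] [0.4723 0.2997] 264.3 0.025
mat ['top'] [0.4723 0.2997] 354.3 0.025
mat ['top'] [0.4723 0.2997] 84.3 0.025
mat ['side'] [0.4718 0.3017] 264.0 0.022
mat ['side'] [0.4718 0.3017] 354.0 0.022
mat ['side'] [0.4718 0.3017] 84.0 0.022
```

View pics/crop1.png

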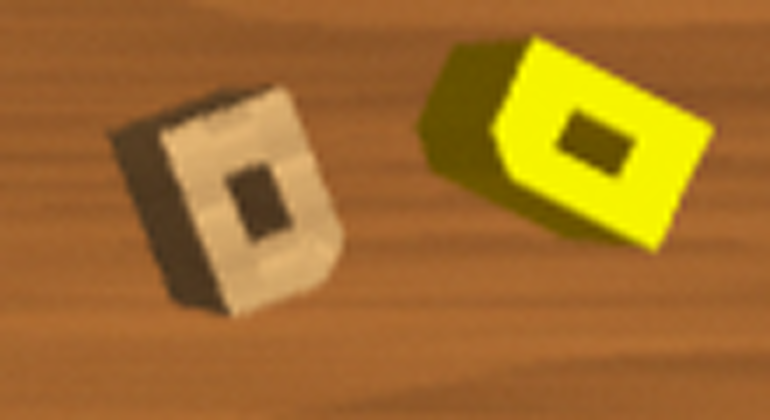

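The crop shows the brown blank with its slot at (258,203) and the sawn corner at lower right (335,260), which matches yaw ≈ 200°. Its yellow neighbour is only a few cm away. Next I refine the meter pose by colour and check the finger clearance.

Run:
```python
from h import *
T=cv2.imread("pics/top0.png");S=cv2.imread("pics/side0.png");ims=dict(top=T,side=S)
def seg(c,P,lo,hi,z,rad):
    uv=proj(c,[[*P,z]])[0]; hsv=cv2.cvtColor(ims[c],cv2.COLOR_BGR2HSV); m=cv2.inRange(hsv,lo,hi)
    g=np.zeros_like(m); cv2.circle(g,tuple(int(v) for v in uv),rad,255,-1); m&=g
    m=cv2.morphologyEx(m,cv2.MORPH_CLOSE,np.ones((5,5),np.uint8))
    cn,_=cv2.findContours(m,cv2.RETR_EXTERNAL,cv2.CHAIN_APPROX_NONE); o=np.zeros_like(m); cv2.drawContours(o,[max(cn,key=cv2.contourArea)],-1,1,-1); return o.astype(np.float32)
# meter: grey (low sat) or green display
for c in ims:
    m=seg(c,(.477,.075),(0,0,20),(180,110,255),.05,50); ms={c:m} if c=="top" else {**ms,c:m}
for sel in (ms,{"top":ms["top"]},{"side":ms["side"]}):
    p,f=min((fit("meter",sel,np.array([.477,.075,np.radians(a)])) for a in(125,135,145)),key=lambda x:x[1]); d=np.array([np.cos(p[2]),np.sin(p[2])])
    print("meter",list(sel),np.round(p[:2],4),np.degrees(p[2]),f,"bar",p[:2]-.071*d)
for P in((.478,-.40),(.33,-.34)):
    ms={c:seg(c,P,(25,150,40),(35,255,255),.04,40) for c in ims}
    p,f=min((fit("blank",ms,np.array([*P,np.radians(a)])) for a in range(0,360,45)),key=lambda x:x[1])
    print("yellow",p[:2],np.degrees(p[2])%360,f); q=place(PARTS["blank"][0],p)[:5,:2]
    b=np.radians(199.8);ax=np.array([np.cos(b),np.sin(b)]);ay=np.array([-ax[1],ax[0]]);e=q-np.array([.4555,-.298])
    print("corners in blank frame mm",np.round(np.c_[e@ax,e@ay]*1e3).tolist())
```

```text
meter ['top', 'side'] [0.4766 0.0743] 134.46966710385138 0.11803307384252548 bar [0.5263356 0.0236295]
meter ['top'] [0.476  0.0743] 135.03729675406106 0.03433901071548462 bar [0.52620898 0.02415287]
meter ['side'] [0.4803 0.0711] 133.41199589628278 0.06393836438655853 bar [0.52904834 0.01952267]
yellow [ 0.48112326 -0.43509683] 287.9751781237582 2.825059652328491
corners in blank frame mm [[46.0, 170.0], [12.0, 171.0], [0.0, 159.0], [-2.0, 105.0], [44.0, 104.0]]
yellow [ 0.33748121 -0.35898819] 102.27109629248507 2.5548200607299805
corners in blank frame mm [[105.0, -12.0], [138.0, -17.0], [152.0, -6.0], [159.0, 47.0], [113.0, 53.0]]
```

{"fn": "jog_arm", "kwargs": {"increments": [[-0.98,0.58,0,0],[-0.98,0.58,0,0],[-0.98,0.58,0,0],[-0.98,0.58,0,0],[-0.98,0.58,0,0],[-0.98,0.58,0,0],[-0.98,0.58,0,0],[-0.98,0.58,0,0],[-0.98,0.58,0,0]], "grip": 84}}

```text
time_s: 1.9
tcp_pos: [0.3179, -0.448, 0.4049]
ee_rot: [[-0.959, -0.285, 0.0], [-0.285, 0.959, -0.0], [-0.0, -0.0, -1.0]]
wrist_force: [0.6, 0.5, 1.1]
gripper_width: 0.964
gripper_force: 0.0
```

{"fn": "jog_arm", "kwargs": {"increments": [[-0.98,0.58,0.3,0],[-0.98,0.58,0.3,0],[-0.98,0.58,0.3,0],[-0.98,0.58,0.4,0],[-0.98,0.58,0.4,0],[-0.98,0.58,0.4,0],[-0.98,0.58,0.4,0],[-0.98,0.58,0.4,0],[-0.98,0.58,0.4,0],[0,0,0,-0.72]]}}

```text
time_s: 2.9
tcp_pos: [0.458, -0.2969, 0.3377]
ee_rot: [[-0.939, -0.343, -0.001], [-0.343, 0.939, 0.001], [0.001, 0.001, -1.0]]
wrist_force: [-0.4, -0.2, 0.1]
gripper_width: 0.963
gripper_force: 0.0
```

{"fn": "jog_arm", "kwargs": {"increments": [[0.14,0,1,0],[0,0,1,0],[0,0,1,0],[0,0,1,0],[0,0,1,0],[0,0,0.96,0],[0,0,0,0]]}}

```text
time_s: 3.6
tcp_pos: [0.4532, -0.2991, 0.2172]
ee_rot: [[-0.941, -0.339, -0.005], [-0.339, 0.941, 0.002], [0.004, 0.004, -1.0]]
wrist_force: [0.4, 0.5, -0.9]
gripper_width: 0.961
gripper_force: 0.0
```

{"fn": "jog_arm", "kwargs": {"increments": [[0,0,0,0],[0,0,0,0],[0,0,0,0],[0,0,0,0],[0,0,0,0],[0,0,0,0]], "grip": 30}}

```text
time_s: 4.2
tcp_pos: [0.454, -0.2992, 0.2199]
ee_rot: [[-0.941, -0.339, -0.0], [-0.339, 0.941, 0.0], [0.0, 0.0, -1.0]]
wrist_force: [-0.9, 1.3, 2.9]
gripper_width: 0.527
gripper_force: 30.0
```

```bash
cat > plan.py <<'E'
from h import *
def plan(start,*wps):
    p=np.array(start[:3],float);y=np.radians(start[3])
    for w in wps:
        dp=np.array(w[:3])-p; dy=np.radians(w[3])-y
        n=max(int(np.ceil(np.abs(dp[2])/.0198)),int(np.ceil(np.hypot(*dp[:2])/.0198)),int(np.ceil(abs(dy)/.0795)),1); out=[]
        for i in range(n):
            c,s=np.cos(y),np.sin(y); d=dp/n
            out.append([round(v,2) for v in((d[0]*c+d[1]*s)/.02,(d[0]*s-d[1]*c)/.02,-d[2]/.02,-dy/n/.08)]); y+=dy/n
        p=np.array(w[:3],float); print(w,n,out)
def here():
    s=sense(); R=np.array(s["ee_rot"]); return [*s["tcp_pos"],np.degrees(np.arctan2(R[1,0],R[0,0]))]
E
python3 - <<'E'
from plan import *
h=here(); h[3]%=360; print(np.round(h,4), np.round(sense()["joints"],1))
plan(h,(h[0],h[1],.285,h[3]),(.585,-.034,.255,134.8))
E
```

```text
[  0.454   -0.2992   0.2199 199.8401] [-16.3  26.2 -23.9  -0.  -39.9 -53.8]
(np.float64(0.4539552362444984), np.float64(-0.29920956149737093), 0.285, np.float64(199.84007816173215)) 4 [[np.float64(-0.0), np.float64(0.0), np.float64(-0.81), np.float64(-0.0)], [np.float64(-0.0), np.float64(0.0), np.float64(-0.81), np.float64(-0.0)], [np.float64(-0.0), np.float64(0.0), np.float64(-0.81), np.float64(-0.0)], [np.float64(-0.0), np.float64(0.0), np.float64(-0.81), np.float64(-0.0)]]
(0.585, -0.034, 0.255, 134.8) 15 [[np.float64(-0.71), np.float64(0.68), np.float64(0.1), np.float64(0.95)], [np.float64(-0.66), np.float64(0.74), np.float64(0.1), np.float64(0.95)], [np.float64(-0.6), np.float64(0.78), np.float64(0.1), np.float64(0.95)], [np.float64(-0.54), np.float64(0.83), np.float64(0.1), np.float64(0.95)], [np.float64(-0.47), np.float64(0.86), np.float64(0.1), np.float64(0.95)], [np.float64(-0.41), np.float64(0.9), np.float64(0.1), np.float64(0.95)], [np.float64(-0.34), np.float64(0.93), np.float64(0.1), np.float64(0.95)], [np.float64(-0.27), np.float64(0.95), np.float64(0.1), np.float64(0.95)], [np.float64(-0.2), np.float64(0.97), np.float64(0.1), np.float64(0.95)], [np.float64(-0.12), np.float64(0.98), np.float64(0.1), np.float64(0.95)], [np.float64(-0.05), np.float64(0.98), np.float64(0.1), np.float64(0.95)], [np.float64(0.03), np.float64(0.99), np.float64(0.1), np.float64(0.95)], [np.float64(0.1), np.float64(0.98), np.float64(0.1), np.float64(0.95)], [np.float64(0.18), np.float64(0.97), np.float64(0.1), np.float64(0.95)], [np.float64(0.25), np.float64(0.95), np.float64(0.1), np.float64(0.95)]]
```

{"fn": "jog_arm", "kwargs": {"increments": [[0,0,-0.81,0],[0,0,-0.81,0],[0,0,-0.81,0],[0,0,-0.81,0],[-0.71,0.68,0.1,0.95],[-0.66,0.74,0.1,0.95],[-0.6,0.78,0.1,0.95],[-0.54,0.83,0.1,0.95],[-0.47,0.86,0.1,0.95],[-0.41,0.9,0.1,0.95]]}}

```text
time_s: 5.2
tcp_pos: [0.5066, -0.1926, 0.2718]
ee_rot: [[-0.994, 0.113, -0.001], [0.113, 0.994, 0.0], [0.001, 0.0, -1.0]]
wrist_force: [-0.2, 0.8, -1.7]
gripper_width: 0.528
gripper_force: 30.0
```

{"fn": "jog_arm", "kwargs": {"increments": [[-0.34,0.93,0.1,0.95],[-0.27,0.95,0.1,0.95],[-0.2,0.97,0.1,0.95],[-0.12,0.98,0.1,0.95],[-0.05,0.98,0.1,0.95],[0.03,0.99,0.1,0.95],[0.1,0.98,0.1,0.95],[0.18,0.97,0.1,0.95],[0.25,0.95,0.1,0.95],[0,0,0,0]]}}

```text
time_s: 6.2
tcp_pos: [0.5864, -0.0325, 0.2535]
ee_rot: [[-0.702, 0.712, -0.0], [0.712, 0.702, 0.0], [0.0, -0.0, -1.0]]
wrist_force: [-0.1, -0.3, -1.5]
gripper_width: 0.525
gripper_force: 30.0
```

Run:
```python
from plan import *
ims={c:eyes.capture(c) for c in K}
h=here(); print(np.round(h,4),np.round(sense()["joints"],1))
m=mask("side","blank",h[:2],.08)
if m is not None:
    p,f=fit("blank",{"side":m},np.array([h[0],h[1],np.radians(134.8)]),z=h[2]-.2199); print(p[:2],np.degrees(p[2]),f)
T=cv2.resize(ims["top"][170:290,250:370],None,fx=5,fy=5,interpolation=cv2.INTER_CUBIC); S=cv2.resize(ims["side"][130:300,270:440],(600,600),interpolation=cv2.INTER_CUBIC)[:600]
cv2.imwrite("pics/p1.png",np.hstack([cv2.resize(T,(400,400)),cv2.resize(S,(400,400))]))
```

```text
[ 5.854000e-01 -3.410000e-02  2.537000e-01  1.346067e+02] [  12.5   26.8  -16.    -0.   -47.3 -147.9]
[ 0.58108914 -0.02915717] 123.3761320608684 0.2818991243839264
```

View pics/p1.png

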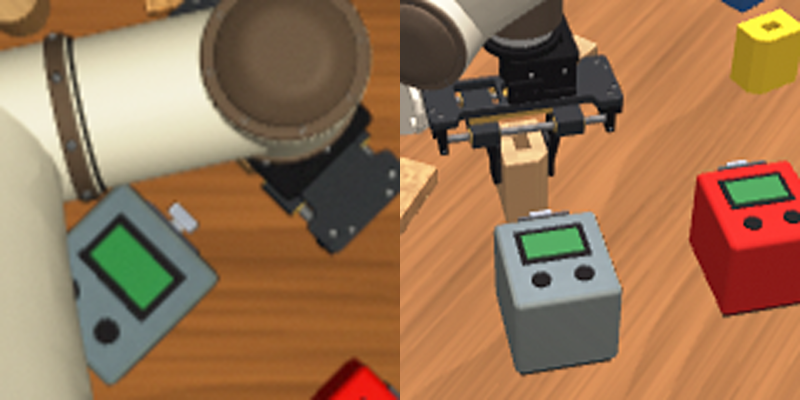

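Left (top view): the bar is at crop (183,215), i.e. px (305,234), and the gripper body hides the block. Right (side view): the held block, at (525,180) in the crop, is behind the meter, with the bar's top at (540,213). I'll overlay predicted wireframes to check alignment.

```bash
cat > ov.py <<'E'
from plan import *
M=np.array([.4763,.0740,np.radians(134.8)])
def over(name,h,boff=0,byaw=0,boxes=dict(top=(290,215,40,40),side=(305,150,80,80)),cap=True):
    out=[]
    for c,(x,y,w,hh) in boxes.items():
        im=eyes.capture(c); f=400/w; a=cv2.resize(im[y:y+hh,x:x+w],(400,400),interpolation=cv2.INTER_CUBIC)
        th=np.radians(h[3]+byaw)
        bl=place(PARTS["blank"][0],(h[0]-boff*np.cos(th),h[1]-boff*np.sin(th),th),h[2]-.2199)
        for P,col in((place(PARTS["meter"][1],M),(255,0,255)),(place(PARTS["meter"][0],M),(255,255,0)),(bl,(0,0,255))):
            n=len(P)//2; q=((proj(c,P)-[x,y]+.5)*f).astype(int)
            for i in range(n):
                for e in((i,(i+1)%n),(n+i,n+(i+1)%n),(i,n+i)): cv2.line(a,tuple(map(int,q[e[0]])),tuple(map(int,q[e[1]])),col,1)
        out.append(a)
    cv2.imwrite(f"pics/{name}.png",np.hstack(out))
E
python3 - <<'E'
from ov import *
over("ov1",here(),.0018)
E
```

```text
(no output)
```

View pics/ov1.png

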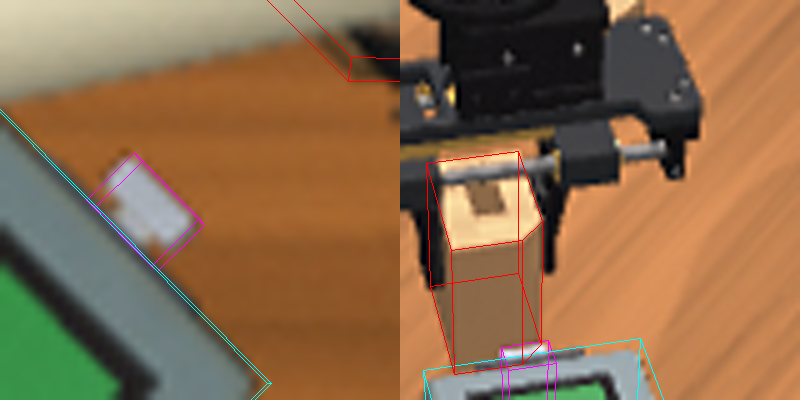

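The overlay matches within about 1 mm: block edges lie on the red wireframe and the bar on the magenta one. The lateral correction is −1.3 mm in tool y and +1.2 mm up. Now I approach and press end_a.

{"fn": "jog_arm", "kwargs": {"increments": [[0.57,-0.06,-0.06,-0.04],[0.57,0,0,0],[0.57,0,0,0],[0.57,0,0,0],[0,0,0,0],[0,0,0,0]]}}

```text
time_s: 7.05
tcp_pos: [0.5527, -0.0022, 0.2559]
ee_rot: [[-0.704, 0.71, 0.001], [0.71, 0.704, -0.0], [-0.0, 0.0, -1.0]]
wrist_force: [0.3, -0.7, -1.2]
gripper_width: 0.529
gripper_force: 30.0
```

{"fn": "jog_arm", "kwargs": {"increments": [[0.1,0,0,0],[0,0,0,0]]}}

```text
time_s: 7.25
tcp_pos: [0.5515, -0.0013, 0.2555]
ee_rot: [[-0.703, 0.711, 0.0], [0.711, 0.703, -0.0], [-0.0, -0.0, -1.0]]
wrist_force: [0.4, 0.1, -2.3]
gripper_width: 0.527
gripper_force: 30.0
```

{"fn": "jog_arm", "kwargs": {"increments": [[0.1,0,0,0],[0,0,0,0]]}}

```text
time_s: 7.45
tcp_pos: [0.5499, 0.0001, 0.2554]
ee_rot: [[-0.703, 0.711, -0.0], [0.711, 0.703, -0.0], [0.0, -0.0, -1.0]]
wrist_force: [-0.2, 0.4, -1.3]
gripper_width: 0.529
gripper_force: 30.0
```

{"fn": "jog_arm", "kwargs": {"increments": [[0.1,0,0,0],[0,0,0,0]]}}

```text
time_s: 7.65
tcp_pos: [0.5484, 0.0016, 0.2555]
ee_rot: [[-0.704, 0.711, -0.0], [0.711, 0.704, -0.0], [0.0, -0.0, -1.0]]
wrist_force: [0.1, 0.8, -2.7]
gripper_width: 0.526
gripper_force: 30.0
```

{"fn": "jog_arm", "kwargs": {"increments": [[0.1,0,0,0],[0,0,0,0]]}}

```text
time_s: 7.85
tcp_pos: [0.547, 0.0031, 0.2555]
ee_rot: [[-0.704, 0.711, -0.0], [0.711, 0.704, 0.0], [0.0, -0.0, -1.0]]
wrist_force: [-0.1, -0.2, -1.7]
gripper_width: 0.522
gripper_force: 30.0
```

{"fn": "jog_arm", "kwargs": {"increments": [[0.1,0,0,0],[0,0,0,0]]}}

```text
time_s: 8.05
tcp_pos: [0.5458, 0.0044, 0.2556]
ee_rot: [[-0.704, 0.71, 0.0], [0.71, 0.704, -0.0], [-0.0, 0.0, -1.0]]
wrist_force: [2.5, -1.0, -2.5]
gripper_width: 0.527
gripper_force: 30.0
```

{"fn": "jog_arm", "kwargs": {"increments": [[0.05,0,0,0],[0,0,0,0]]}}

```text
time_s: 8.25
tcp_pos: [0.5451, 0.005, 0.2556]
ee_rot: [[-0.704, 0.711, 0.0], [0.711, 0.704, -0.0], [-0.0, 0.0, -1.0]]
wrist_force: [0.7, -2.1, -2.4]
gripper_width: 0.535
gripper_force: 30.0
```

{"fn": "jog_arm", "kwargs": {"increments": [[0.1,0,0,0],[0.05,0,0,0],[0,0,0,0]]}}

```text
time_s: 8.55
tcp_pos: [0.543, 0.0072, 0.2556]
ee_rot: [[-0.704, 0.711, 0.0], [0.711, 0.704, -0.0], [-0.0, 0.0, -1.0]]
wrist_force: [2.1, -3.1, -2.3]
gripper_width: 0.529
gripper_force: 30.0
```

{"fn": "jog_arm", "kwargs": {"increments": [[0.1,0,0,0],[0,0,0,0],[0,0,0,0]]}}

```text
time_s: 8.85
tcp_pos: [0.5416, 0.0086, 0.2556]
ee_rot: [[-0.704, 0.711, 0.0], [0.711, 0.704, -0.0], [-0.0, 0.0, -1.0]]
wrist_force: [1.9, -2.7, -2.9]
gripper_width: 0.525
gripper_force: 30.0
```

```bash
cat > pr.py <<'E'
from ov import *
def press(name,boff,byaw=0):
    F=[]
    for i in range(4):
        eyes.capture("top"); F.append(np.array(sense()["wrist_force"]))
    h=here(); d=np.array([np.cos(M[2]),np.sin(M[2])]); n=np.array([-d[1],d[0]])
    F=np.array(F)[:,:2]; print("time",sense()["time_s"],"pose",np.round(h,4),"F along push",np.round(F@d,1),"lat",np.round(F@n,1))
    e=np.array(h[:2])-(M[:2]-.071*d); print("along mm",e@d*1e3,"lat mm",e@n*1e3)
    over(name,h,boff,byaw)
E
python3 - <<'E'
from pr import *
press("pa",.0018)
E
```

```text
time 9.05 pose [5.41600e-01 8.60000e-03 2.55600e-01 1.34713e+02] F along push [-4.5 -3.9 -4.3 -4.3] lat [ 0.6 -0.1  1.4  1. ]
along mm -21.39817333842878 lat mm -0.2749696237018262
```

View pics/pa.png

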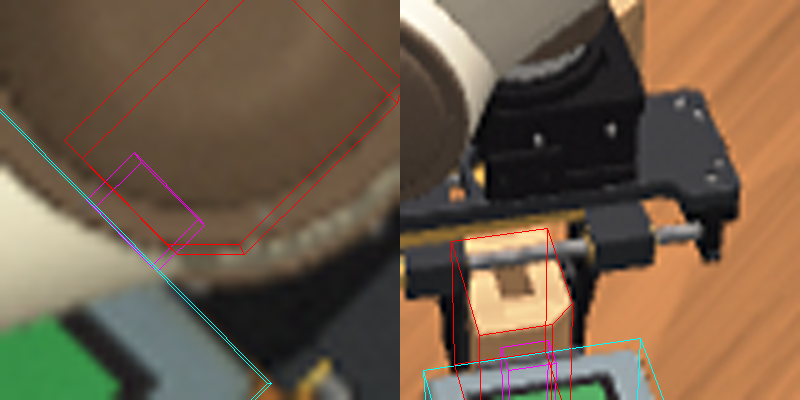

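End_a is pressed: about 7 mm of travel, 4.3 N, lateral error 0.3 mm. I hold a little longer, retreat and turn by 180°.

{"fn": "jog_arm", "kwargs": {"increments": [[0,0,0,0],[0,0,0,0],[0,0,0,0],[-0.3,0,0,0],[-0.9,0,0,0],[-0.9,0,0,0],[-0.93,0,0,0]]}}

```text
time_s: 9.85
tcp_pos: [0.5842, -0.0345, 0.2552]
ee_rot: [[-0.704, 0.711, -0.002], [0.711, 0.704, 0.001], [0.002, -0.001, -1.0]]
wrist_force: [-0.5, -0.2, -2.1]
gripper_width: 0.521
gripper_force: 30.0
```

{"fn": "jog_arm", "kwargs": {"increments": [[0,0,0,-1],[0,0,0,-1],[0,0,0,-1],[0,0,0,-1],[0,0,0,-1],[0,0,0,-1],[0,0,0,-1],[0,0,0,-1],[0,0,0,-1],[0,0,0,-1]]}}

```text
time_s: 10.85
tcp_pos: [0.5838, -0.0341, 0.2551]
ee_rot: [[-1.0, -0.013, -0.002], [-0.013, 1.0, 0.001], [0.002, 0.001, -1.0]]
wrist_force: [-0.1, 0.2, -2.3]
gripper_width: 0.529
gripper_force: 30.0
```

{"fn": "jog_arm", "kwargs": {"increments": [[0,0,0,-1],[0,0,0,-1],[0,0,0,-1],[0,0,0,-1],[0,0,0,-1],[0,0,0,-1],[0,0,0,-1],[0,0,0,-1],[0,0,0,-1],[0,0,0,-1]]}}

```text
time_s: 11.85
tcp_pos: [0.5838, -0.0341, 0.2551]
ee_rot: [[-0.688, -0.726, -0.002], [-0.726, 0.688, 0.001], [0.001, 0.002, -1.0]]
wrist_force: [0.1, -0.1, -2.7]
gripper_width: 0.527
gripper_force: 30.0
```

{"fn": "jog_arm", "kwargs": {"increments": [[0,0,0,-1],[0,0,0,-1],[0,0,0,-1],[0,0,0,-1],[0,0,0,-1],[0,0,0,-1],[0,0,0,-1],[0,0,0,-1],[0,0,0,-1],[0,0,0,-1]]}}

```text
time_s: 12.85
tcp_pos: [0.5838, -0.0341, 0.2551]
ee_rot: [[0.042, -0.999, -0.002], [-0.999, -0.042, 0.001], [-0.001, 0.002, -1.0]]
wrist_force: [0.4, 0.2, -2.0]
gripper_width: 0.526
gripper_force: 30.0
```

{"fn": "jog_arm", "kwargs": {"increments": [[0,0,0,-1],[0,0,0,-1],[0,0,0,-1],[0,0,0,-1],[0,0,0,-1],[0,0,0,-1],[0,0,0,-1],[0,0,0,-1],[0,0,0,-1],[0,0,0,-0.27]]}}

```text
time_s: 13.85
tcp_pos: [0.5839, -0.0341, 0.2552]
ee_rot: [[0.704, -0.71, -0.002], [-0.71, -0.704, 0.001], [-0.002, 0.001, -1.0]]
wrist_force: [-0.2, 0.9, -1.8]
gripper_width: 0.529
gripper_force: 30.0
```

Run:
```python
from pr import *
press("pb0",.0018)
```

```text
time 14.05 pose [ 5.84100e-01 -3.43000e-02  2.55400e-01 -4.53559e+01] F along push [ 0.6  0.7 -0.1  0.2] lat [-0.9 -0.8 -0.   0.3]
along mm -81.77319639642118 lat mm -0.1495112439515306
```

{"fn": "jog_arm", "kwargs": {"increments": [[-0.7,0,0,0],[-0.7,0,0,0],[-0.7,0,0,0],[0,0,0,0],[0,0,0,0]]}}

```text
time_s: 14.65
tcp_pos: [0.5543, -0.0038, 0.2559]
ee_rot: [[0.705, -0.71, 0.001], [-0.71, -0.705, 0.0], [0.0, -0.0, -1.0]]
wrist_force: [1.1, -0.1, -2.7]
gripper_width: 0.527
gripper_force: 30.0
```

{"fn": "jog_arm", "kwargs": {"increments": [[-0.1,0,0,0],[0,0,0,0]]}}

```text
time_s: 14.85
tcp_pos: [0.5532, -0.0031, 0.2556]
ee_rot: [[0.703, -0.711, 0.0], [-0.711, -0.703, 0.0], [0.0, -0.0, -1.0]]
wrist_force: [0.6, -1.3, -1.8]
gripper_width: 0.528
gripper_force: 30.0
```

{"fn": "jog_arm", "kwargs": {"increments": [[-0.1,0,0,0],[0,0,0,0]]}}

```text
time_s: 15.05
tcp_pos: [0.5517, -0.0018, 0.2555]
ee_rot: [[0.703, -0.711, -0.0], [-0.711, -0.703, -0.0], [-0.0, 0.0, -1.0]]
wrist_force: [0.6, 0.6, -1.5]
gripper_width: 0.529
gripper_force: 30.0
```

{"fn": "jog_arm", "kwargs": {"increments": [[-0.1,0,0,0],[0,0,0,0]]}}

```text
time_s: 15.25
tcp_pos: [0.5503, -0.0003, 0.2555]
ee_rot: [[0.704, -0.711, -0.0], [-0.711, -0.704, -0.0], [-0.0, 0.0, -1.0]]
wrist_force: [0.6, 0.2, -2.8]
gripper_width: 0.524
gripper_force: 30.0
```

{"fn": "jog_arm", "kwargs": {"increments": [[-0.1,0,0,0],[0,0,0,0]]}}

```text
time_s: 15.45
tcp_pos: [0.549, 0.0012, 0.2556]
ee_rot: [[0.704, -0.71, 0.0], [-0.71, -0.704, -0.0], [0.0, -0.0, -1.0]]
wrist_force: [0.0, 0.6, -1.6]
gripper_width: 0.526
gripper_force: 30.0
```

{"fn": "jog_arm", "kwargs": {"increments": [[-0.1,0,0,0],[0,0,0,0]]}}

```text
time_s: 15.65
tcp_pos: [0.5476, 0.0026, 0.2556]
ee_rot: [[0.704, -0.711, 0.0], [-0.711, -0.704, -0.0], [0.0, -0.0, -1.0]]
wrist_force: [1.4, -2.0, -2.0]
gripper_width: 0.524
gripper_force: 30.0
```

{"fn": "jog_arm", "kwargs": {"increments": [[-0.1,0,0,0],[-0.1,0,0,0],[0,0,0,0]]}}

```text
time_s: 15.95
tcp_pos: [0.5448, 0.0054, 0.2556]
ee_rot: [[0.704, -0.71, 0.001], [-0.71, -0.704, -0.0], [0.0, -0.0, -1.0]]
wrist_force: [1.7, -2.4, -3.0]
gripper_width: 0.525
gripper_force: 30.0
```

{"fn": "jog_arm", "kwargs": {"increments": [[-0.12,0,0,0],[0,0,0,0],[0,0,0,0],[0,0,0,0]]}}

```text
time_s: 16.35
tcp_pos: [0.5432, 0.007, 0.2556]
ee_rot: [[0.704, -0.711, 0.0], [-0.711, -0.704, -0.0], [0.0, -0.0, -1.0]]
wrist_force: [2.9, -3.5, -3.0]
gripper_width: 0.525
gripper_force: 30.0
```

Run:
```python
from pr import *
press("pb",.0015)
```

```text
time 16.55 pose [ 5.43200e-01  7.10000e-03  2.55600e-01 -4.52885e+01] F along push [-5.1 -4.9 -4.5 -3.9] lat [ 0.1  1.6  0.3 -0.3]
along mm -23.591515668153207 lat mm -0.3137936340240066
```

End_b is pressed: about 7 mm of travel, 4.6 N. I hold, retreat and lower.

{"fn": "jog_arm", "kwargs": {"increments": [[0,0,0,0],[0,0,0,0],[0,0,0,0],[0.3,0,0,0],[0.9,0,0,0],[0.9,0,0,0],[0.9,0,0,0],[0.3,0,0,0],[0,0,0,0]]}}

```text
time_s: 17.55
tcp_pos: [0.5894, -0.04, 0.2551]
ee_rot: [[0.703, -0.712, -0.002], [-0.712, -0.703, 0.0], [-0.001, 0.001, -1.0]]
wrist_force: [-0.3, 0.1, -2.8]
gripper_width: 0.526
gripper_force: 30.0
```

{"fn": "jog_arm", "kwargs": {"increments": [[0,0,0.8,0],[0,0,0.7,0],[0,0,0.15,0],[0,0,0.1,0],[0,0,0,0],[0,0,0,0]]}}

```text
time_s: 18.15
tcp_pos: [0.5897, -0.0396, 0.2213]
ee_rot: [[0.704, -0.71, 0.001], [-0.71, -0.704, 0.0], [0.001, -0.001, -1.0]]
wrist_force: [0.2, -0.8, -2.0]
gripper_width: 0.528
gripper_force: 30.0
```

{"fn": "jog_arm", "kwargs": {"increments": [[0,0,0.06,0],[0,0,0,0],[0,0,0,0]]}}

```text
time_s: 18.45
tcp_pos: [0.5898, -0.0397, 0.2199]
ee_rot: [[0.704, -0.711, 0.001], [-0.711, -0.704, 0.0], [0.001, -0.001, -1.0]]
wrist_force: [0.2, 0.6, 0.2]
gripper_width: 0.526
gripper_force: 30.0
```

{"fn": "jog_arm", "kwargs": {"increments": [[0,0,0,0],[0,0,0,0],[0,0,0,0],[0,0,0,0],[0,0,0,0]], "grip": 86}}

```text
time_s: 18.95
tcp_pos: [0.5895, -0.0398, 0.2194]
ee_rot: [[0.704, -0.711, -0.0], [-0.711, -0.704, -0.0], [-0.0, 0.0, -1.0]]
wrist_force: [-0.2, -0.4, 0.8]
gripper_width: 0.896
gripper_force: 0.0
```

{"fn": "jog_arm", "kwargs": {"increments": [[0,0,-0.5,0],[0,0,-1,0],[0,0,-1,0],[0,0,-1,0],[0,0,-0.5,0.73],[-0.07,0,0,1],[0,0,0,1],[0,0,0,1],[0,0,0,1],[0,0,0,1]]}}

```text
time_s: 19.95
tcp_pos: [0.5886, -0.0387, 0.3002]
ee_rot: [[0.313, -0.95, 0.001], [-0.95, -0.313, 0.0], [0.0, -0.001, -1.0]]
wrist_force: [1.2, -0.9, 0.0]
gripper_width: 0.989
gripper_force: 0.0
```

{"fn": "jog_arm", "kwargs": {"increments": [[0,0,0,1],[0,0,0,1],[0,0,0,1],[0,0,0,1],[0,0,0,1],[0,0,0,1],[0,0,0,1],[0,0,0,1],[0,0,0,1],[0,0,0,1]]}}

```text
time_s: 20.95
tcp_pos: [0.5886, -0.0388, 0.3002]
ee_rot: [[-0.463, -0.886, 0.001], [-0.886, 0.463, 0.0], [-0.0, -0.001, -1.0]]
wrist_force: [-0.5, 0.6, -0.3]
gripper_width: 0.987
gripper_force: 0.0
```

{"fn": "jog_arm", "kwargs": {"increments": [[0,0,0,1],[0,0,0,1],[0,0,0,1],[0,0,0,0.9],[0,0,0,0],[0,0,0,0]]}}

```text
time_s: 21.55
tcp_pos: [0.5886, -0.0388, 0.2999]
ee_rot: [[-0.709, -0.705, 0.001], [-0.705, 0.709, 0.0], [-0.001, -0.0, -1.0]]
wrist_force: [0.3, 0.1, 0.3]
gripper_width: 0.986
gripper_force: 0.0
```

Run:
```python
from ov import *
h=here(); print(np.round(h,4),h[3]%360,np.round(sense()["joints"],1))
im=eyes.capture("side")
m=mask("side","blank",(.589,-.039),.04)
p,f=fit("blank",{"side":m},np.array([.589,-.039,np.radians(314.7)]));print("fit",p[:2],np.degrees(p[2])%360,f)
over("st",[.5897-.0010,-.0396+.0010,.2199,314.7],0,0,boxes=dict(side=(270,130,120,120)))
```

```text
[ 5.886000e-01 -3.880000e-02  2.999000e-01 -1.351715e+02] 224.8284735147792 [ 12.   24.  -12.8   0.  -53.2 -57.1]
fit [ 0.59582678 -0.04644333] 312.57870321092406 0.5971707105636597
```

View pics/st.png

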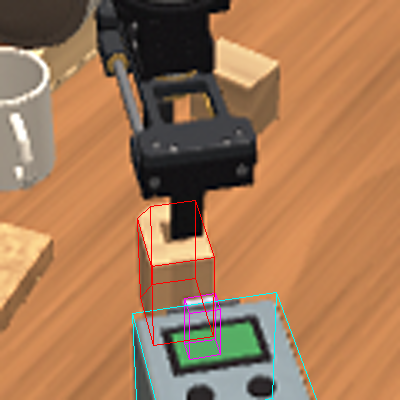

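The block stands where predicted; the red wireframe matches it at (175,270) in the crop. I regrasp it by its ends.

{"fn": "jog_arm", "kwargs": {"increments": [[0,0,1,0],[0,0,1,0],[0,0,1,0],[0,0,0.9,0],[0,0,0.1,0],[0,0,0,0]]}}

```text
time_s: 22.3
tcp_pos: [0.5887, -0.0388, 0.2192]
ee_rot: [[-0.71, -0.704, -0.001], [-0.704, 0.71, -0.0], [0.001, 0.0, -1.0]]
wrist_force: [0.1, -0.9, 0.7]
gripper_width: 0.986
gripper_force: 0.0
```

{"fn": "jog_arm", "kwargs": {"increments": [[0,0,0,0],[0,0,0,0],[0,0,0,0],[0,0,0,0],[0,0,0,0]], "grip": 50}}

```text
time_s: 22.8
tcp_pos: [0.5887, -0.0387, 0.2201]
ee_rot: [[-0.71, -0.704, 0.001], [-0.704, 0.71, 0.0], [-0.001, -0.001, -1.0]]
wrist_force: [-0.3, 0.4, 3.9]
gripper_width: 0.756
gripper_force: 30.0
```

{"fn": "jog_arm", "kwargs": {"increments": [[0,0,-0.9,0],[0,0,-0.87,0],[0,0,0,-1],[0,0,0,-1],[0,0,0,-1],[0,0,0,-1],[0,0,0,-1],[0,0,0,-1],[0,0,0,-1],[0,0,0,-1]]}}

```text
time_s: 23.8
tcp_pos: [0.5882, -0.0388, 0.254]
ee_rot: [[-0.147, -0.989, -0.002], [-0.989, 0.147, 0.0], [0.0, 0.002, -1.0]]
wrist_force: [0.3, -0.1, -2.4]
gripper_width: 0.757
gripper_force: 30.0
```

{"fn": "jog_arm", "kwargs": {"increments": [[0,0,0,-1],[0,0,0,-1],[0,0,0,-1],[0,0,0,-1],[0,0,0,-1],[0,0,0,-1],[0,0,0,-1],[0,0,0,-1],[0,0,0,-1],[0,0,0,-1]]}}

```text
time_s: 24.8
tcp_pos: [0.5882, -0.0388, 0.254]
ee_rot: [[0.607, -0.794, -0.002], [-0.794, -0.607, 0.0], [-0.001, 0.001, -1.0]]
wrist_force: [0.1, -0.8, -2.0]
gripper_width: 0.758
gripper_force: 30.0
```

{"fn": "jog_arm", "kwargs": {"increments": [[0,0,0,-1],[0,0,0,-0.63],[0,0,0,0],[0,0,0,0]]}}

```text
time_s: 25.2
tcp_pos: [0.5883, -0.0388, 0.2543]
ee_rot: [[0.703, -0.712, -0.001], [-0.712, -0.703, 0.0], [-0.001, 0.001, -1.0]]
wrist_force: [-0.3, -0.5, -1.9]
gripper_width: 0.753
gripper_force: 30.0
```

Run:
```python
from pr import *
press("pc0",0,90)
```

```text
time 25.4 pose [ 5.88500e-01 -3.88000e-02  2.54700e-01 -4.53149e+01] F along push [-0.4 -0.1 -0.4  0.1] lat [-0.3 -0.3 -0.3  0.1]
along mm -88.09372333918049 lat mm -0.18307254422791214
```

View pics/pc0.png

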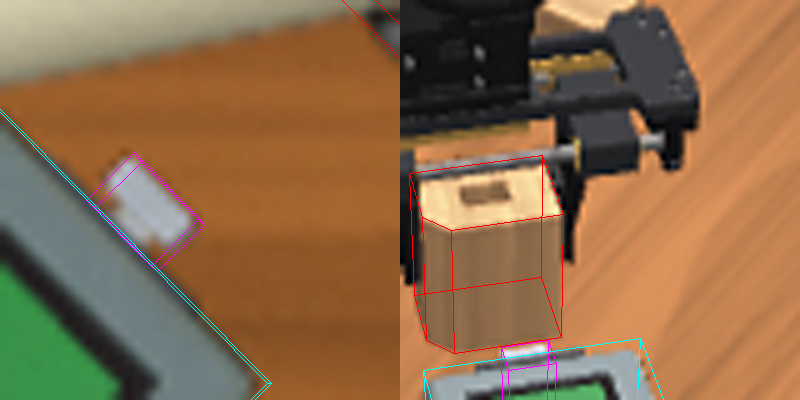

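The sawn-off corner and the broad +y side now face the bar, and the wireframe matches. Now I press side_a.

{"fn": "jog_arm", "kwargs": {"increments": [[-0.8,0,-0.02,0],[-0.8,0,0,0],[-0.8,0,0,0],[-0.5,0,0,0],[-0.28,0,0,0],[0,0,0,0],[0,0,0,0]]}}

```text
time_s: 26.2
tcp_pos: [0.5441, 0.0066, 0.2554]
ee_rot: [[0.704, -0.71, 0.001], [-0.71, -0.704, 0.0], [0.0, -0.001, -1.0]]
wrist_force: [0.4, 0.8, -2.3]
gripper_width: 0.755
gripper_force: 30.0
```

{"fn": "jog_arm", "kwargs": {"increments": [[-0.1,0,0,0],[0,0,0,0]]}}

```text
time_s: 26.4
tcp_pos: [0.5425, 0.0077, 0.255]
ee_rot: [[0.703, -0.711, -0.0], [-0.711, -0.703, 0.0], [-0.0, 0.0, -1.0]]
wrist_force: [-0.6, -0.4, -1.9]
gripper_width: 0.757
gripper_force: 30.0
```

{"fn": "jog_arm", "kwargs": {"increments": [[-0.1,0,0,0],[0,0,0,0]]}}

```text
time_s: 26.6
tcp_pos: [0.541, 0.0092, 0.2551]
ee_rot: [[0.703, -0.711, -0.0], [-0.711, -0.703, -0.0], [-0.0, 0.0, -1.0]]
wrist_force: [0.7, -0.2, -1.6]
gripper_width: 0.753
gripper_force: 30.0
```

{"fn": "jog_arm", "kwargs": {"increments": [[-0.1,0,0,0],[0,0,0,0]]}}

```text
time_s: 26.8
tcp_pos: [0.5397, 0.0107, 0.2551]
ee_rot: [[0.704, -0.711, 0.0], [-0.711, -0.704, -0.0], [0.0, -0.0, -1.0]]
wrist_force: [0.8, -1.6, -2.3]
gripper_width: 0.755
gripper_force: 30.0
```

{"fn": "jog_arm", "kwargs": {"increments": [[-0.1,0,0,0],[0,0,0,0]]}}

```text
time_s: 27.0
tcp_pos: [0.5382, 0.0121, 0.2552]
ee_rot: [[0.704, -0.711, 0.0], [-0.711, -0.704, -0.0], [0.0, -0.0, -1.0]]
wrist_force: [1.7, -2.5, -3.6]
gripper_width: 0.754
gripper_force: 30.0
```

{"fn": "jog_arm", "kwargs": {"increments": [[-0.1,0,0,0],[-0.08,0,0,0],[0,0,0,0],[0,0,0,0],[0,0,0,0]]}}

```text
time_s: 27.5
tcp_pos: [0.5357, 0.0146, 0.2551]
ee_rot: [[0.704, -0.711, 0.0], [-0.711, -0.704, -0.0], [0.0, 0.0, -1.0]]
wrist_force: [2.3, -3.9, -4.1]
gripper_width: 0.754
gripper_force: 30.0
```

Run:
```python
from pr import *
press("pc",0,90)
```

```text
time 27.7 pose [ 5.35700e-01  1.46000e-02  2.55100e-01 -4.52921e+01] F along push [-4.6 -4.  -4.  -4.2] lat [0.1 0.6 1.3 0.5]
along mm -12.979321550549022 lat mm -0.3350797923357381
```

Side_a is pressed (about 7 mm, 4.2 N). I hold, retreat and turn by 180°.

{"fn": "jog_arm", "kwargs": {"increments": [[0,0,0,0],[0,0,0,0],[0,0,0,0],[0,0,0,0],[0.3,0,0,0],[0.9,0,0,0],[0.9,0,0,0],[0.9,0,0,0],[0.7,0,0,0],[0,0,0,0]]}}

```text
time_s: 28.8
tcp_pos: [0.5886, -0.0387, 0.255]
ee_rot: [[0.702, -0.712, 0.0], [-0.712, -0.702, 0.0], [-0.0, -0.0, -1.0]]
wrist_force: [-0.4, 0.3, -2.5]
gripper_width: 0.757
gripper_force: 30.0
```

{"fn": "jog_arm", "kwargs": {"increments": [[0,0,0,1],[0,0,0,1],[0,0,0,1],[0,0,0,1],[0,0,0,1],[0,0,0,1],[0,0,0,1],[0,0,0,1],[0,0,0,1],[0,0,0,1]]}}

```text
time_s: 29.8
tcp_pos: [0.5871, -0.0374, 0.2551]
ee_rot: [[-0.023, -1.0, -0.001], [-1.0, 0.023, 0.0], [-0.0, 0.001, -1.0]]
wrist_force: [-0.3, 0.1, -1.9]
gripper_width: 0.757
gripper_force: 30.0
```

{"fn": "jog_arm", "kwargs": {"increments": [[0,0,0,1],[0,0,0,1],[0,0,0,1],[0,0,0,1],[0,0,0,1],[0,0,0,1],[0,0,0,1],[0,0,0,1],[0,0,0,1],[0,0,0,1]]}}

```text
time_s: 30.8
tcp_pos: [0.5872, -0.0374, 0.2551]
ee_rot: [[-0.733, -0.68, -0.001], [-0.68, 0.733, 0.0], [0.0, 0.001, -1.0]]
wrist_force: [0.8, -0.1, -1.3]
gripper_width: 0.758
gripper_force: 30.0
```

{"fn": "jog_arm", "kwargs": {"increments": [[0,0,0,1],[0,0,0,1],[0,0,0,1],[0,0,0,1],[0,0,0,1],[0,0,0,1],[0,0,0,1],[0,0,0,1],[0,0,0,1],[0,0,0,1]]}}

```text
time_s: 31.8
tcp_pos: [0.5872, -0.0374, 0.2551]
ee_rot: [[-0.999, 0.052, -0.001], [0.052, 0.999, 0.0], [0.001, 0.0, -1.0]]
wrist_force: [0.6, 0.7, -1.3]
gripper_width: 0.752
gripper_force: 30.0
```

{"fn": "jog_arm", "kwargs": {"increments": [[0,0,0,1],[0,0,0,1],[0,0,0,1],[0,0,0,1],[0,0,0,1],[0,0,0,1],[0,0,0,1],[0,0,0,1],[0,0,0,1],[0,0,0,0.27]]}}

```text
time_s: 32.8
tcp_pos: [0.5872, -0.0374, 0.2551]
ee_rot: [[-0.703, 0.711, -0.001], [0.711, 0.703, 0.0], [0.001, -0.0, -1.0]]
wrist_force: [0.8, -0.1, -1.4]
gripper_width: 0.758
gripper_force: 30.0
```

Run:
```python
from pr import *
press("pd0",0,90)
```

```text
time 33.0 pose [ 5.876000e-01 -3.770000e-02  2.551000e-01  1.347874e+02] F along push [ 0.6 -0.6 -0.6  0.6] lat [-1.8  0.4 -0.2 -0.6]
along mm -86.63919641399289 lat mm -0.2591157995653695
```

{"fn": "jog_arm", "kwargs": {"increments": [[0.8,0,0,0],[0.8,0,0,0],[0.8,0,0,0],[0.5,0,0,0],[0.2,0,0,0],[0,0,0,0],[0,0,0,0]]}}

```text
time_s: 33.8
tcp_pos: [0.5444, 0.0063, 0.2553]
ee_rot: [[-0.704, 0.71, 0.001], [0.71, 0.704, 0.0], [-0.0, 0.0, -1.0]]
wrist_force: [-0.2, 1.0, -1.6]
gripper_width: 0.758
gripper_force: 30.0
```

{"fn": "jog_arm", "kwargs": {"increments": [[0.1,0,0,0],[0,0,0,0]]}}

```text
time_s: 34.0
tcp_pos: [0.5428, 0.0074, 0.255]
ee_rot: [[-0.703, 0.711, -0.0], [0.711, 0.703, -0.0], [0.0, -0.0, -1.0]]
wrist_force: [-0.7, 0.9, -2.1]
gripper_width: 0.758
gripper_force: 30.0
```

{"fn": "jog_arm", "kwargs": {"increments": [[0.1,0,0,0],[0,0,0,0]]}}

```text
time_s: 34.2
tcp_pos: [0.5412, 0.009, 0.255]
ee_rot: [[-0.703, 0.711, -0.0], [0.711, 0.703, -0.0], [0.0, -0.0, -1.0]]
wrist_force: [-0.2, -1.0, -2.5]
gripper_width: 0.754
gripper_force: 30.0
```

{"fn": "jog_arm", "kwargs": {"increments": [[0.1,0,0,0],[0,0,0,0]]}}

```text
time_s: 34.4
tcp_pos: [0.5399, 0.0104, 0.2551]
ee_rot: [[-0.704, 0.71, 0.0], [0.71, 0.704, -0.0], [-0.0, 0.0, -1.0]]
wrist_force: [0.7, -1.7, -3.3]
gripper_width: 0.757
gripper_force: 30.0
```

{"fn": "jog_arm", "kwargs": {"increments": [[0.1,0,0,0],[0,0,0,0]]}}

```text
time_s: 34.6
tcp_pos: [0.5385, 0.0118, 0.2552]
ee_rot: [[-0.704, 0.711, 0.0], [0.711, 0.704, -0.0], [-0.0, 0.0, -1.0]]
wrist_force: [1.9, -1.7, -3.3]
gripper_width: 0.753
gripper_force: 30.0
```

Nearly the same as side_a, now at along ≈ −17.0. I go 4 mm further and hold.

{"fn": "jog_arm", "kwargs": {"increments": [[0.1,0,0,0],[0.1,0,0,0],[0,0,0,0],[0,0,0,0],[0,0,0,0]]}}

```text
time_s: 35.1
tcp_pos: [0.5358, 0.0146, 0.2552]
ee_rot: [[-0.704, 0.711, 0.0], [0.711, 0.704, -0.0], [-0.0, 0.0, -1.0]]
wrist_force: [1.9, -3.3, -3.7]
gripper_width: 0.753
gripper_force: 30.0
```

Run:
```python
from pr import *
press("pd",0,90)
h=here()
h[3]%=360
# after retreat: along -88 ; up, then round the far side? print plan over the top to mat
```

```text
time 35.3 pose [5.358000e-01 1.470000e-02 2.552000e-01 1.347139e+02] F along push [-4.7 -4.6 -3.9 -3.6] lat [ 1.2 -0.3  0.7  0.4]
along mm -12.983445183467078 lat mm -0.38398331664890595
```

{"fn": "jog_arm", "kwargs": {"increments": [[0,0,0,0],[0,0,0,0],[0,0,0,0],[0,0,0,0],[-0.3,0,0,0],[-0.9,0,0,0],[-0.9,0,0,0],[-0.7,0,0,0],[-0.2,0,-0.5,0],[0,0,-1,0]]}}

```text
time_s: 36.4
tcp_pos: [0.5775, -0.0284, 0.2841]
ee_rot: [[-0.703, 0.712, -0.005], [0.712, 0.703, -0.0], [0.003, -0.004, -1.0]]
wrist_force: [0.7, 0.6, -2.5]
gripper_width: 0.757
gripper_force: 30.0
```

{"fn": "jog_arm", "kwargs": {"increments": [[0,0,-1,0],[0,0,-1,0],[0,0,-1,0],[0,0,-1,0],[0,0,-1,0],[0,0,0,0]]}}

```text
time_s: 37.0
tcp_pos: [0.5781, -0.0277, 0.389]
ee_rot: [[-0.704, 0.71, 0.007], [0.71, 0.704, 0.001], [-0.004, 0.006, -1.0]]
wrist_force: [-0.1, 0.4, -2.0]
gripper_width: 0.751
gripper_force: 30.0
```

Run:
```python
from plan import *
h=here(); print(np.round(h,4)); np.set_printoptions(legacy="1.25"); plan(h,(.472,.3005,h[2],179),(.472,.3005,.2285,179))
```

```text
[ 5.781000e-01 -2.770000e-02  3.890000e-01  1.347569e+02]
(0.472, 0.3005, 0.3889734062034875, 179) 18 [[0.85, 0.43, -0.0, -0.54], [0.84, 0.47, -0.0, -0.54], [0.81, 0.5, -0.0, -0.54], [0.79, 0.54, -0.0, -0.54], [0.77, 0.57, -0.0, -0.54], [0.74, 0.6, -0.0, -0.54], [0.72, 0.64, -0.0, -0.54], [0.69, 0.67, -0.0, -0.54], [0.66, 0.7, -0.0, -0.54], [0.63, 0.72, -0.0, -0.54], [0.6, 0.75, -0.0, -0.54], [0.56, 0.77, -0.0, -0.54], [0.53, 0.8, -0.0, -0.54], [0.5, 0.82, -0.0, -0.54], [0.46, 0.84, -0.0, -0.54], [0.42, 0.86, -0.0, -0.54], [0.39, 0.88, -0.0, -0.54], [0.35, 0.89, -0.0, -0.54]]
(0.472, 0.3005, 0.2285, 179) 9 [[0.0, 0.0, 0.89, -0.0], [0.0, 0.0, 0.89, -0.0], [0.0, 0.0, 0.89, -0.0], [0.0, 0.0, 0.89, -0.0], [0.0, 0.0, 0.89, -0.0], [0.0, 0.0, 0.89, -0.0], [0.0, 0.0, 0.89, -0.0], [0.0, 0.0, 0.89, -0.0], [0.0, 0.0, 0.89, -0.0]]
```

{"fn": "jog_arm", "kwargs": {"increments": [[0.85,0.43,0,-0.54],[0.84,0.47,0,-0.54],[0.81,0.5,0,-0.54],[0.79,0.54,0,-0.54],[0.77,0.57,0,-0.54],[0.74,0.6,0,-0.54],[0.72,0.64,0,-0.54],[0.69,0.67,0,-0.54],[0.66,0.7,0,-0.54],[0.63,0.72,0,-0.54]]}}

```text
time_s: 38.0
tcp_pos: [0.5179, 0.1549, 0.3841]
ee_rot: [[-0.937, 0.349, -0.002], [0.349, 0.937, -0.0], [0.002, -0.001, -1.0]]
wrist_force: [0.4, -0.2, -2.4]
gripper_width: 0.752
gripper_force: 30.0
```

{"fn": "jog_arm", "kwargs": {"increments": [[0.6,0.75,0,-0.54],[0.56,0.77,0,-0.54],[0.53,0.8,0,-0.54],[0.5,0.82,0,-0.54],[0.46,0.84,0,-0.54],[0.42,0.86,0,-0.54],[0.39,0.88,0,-0.54],[0.35,0.89,0,-0.54],[0,0,0,0]]}}

```text
time_s: 38.9
tcp_pos: [0.4702, 0.3015, 0.384]
ee_rot: [[-1.0, 0.01, -0.002], [0.01, 1.0, -0.001], [0.002, -0.001, -1.0]]
wrist_force: [0.7, -0.5, -1.4]
gripper_width: 0.757
gripper_force: 30.0
```

{"fn": "jog_arm", "kwargs": {"increments": [[0,0,0.9,0],[0,0,0.9,0],[0,0,0.9,0],[0,0,0.9,0],[0,0,0.9,0],[0,0,0.9,0],[0,0,0.9,0],[0,0,0.9,0],[0,0,0.4,0],[0,0,0,0]]}}

```text
time_s: 39.9
tcp_pos: [0.4709, 0.2993, 0.2317]
ee_rot: [[-1.0, 0.014, -0.003], [0.014, 1.0, -0.003], [0.003, -0.003, -1.0]]
wrist_force: [0.1, 1.0, -1.9]
gripper_width: 0.758
gripper_force: 30.0
```

{"fn": "jog_arm", "kwargs": {"increments": [[0,0,0,0],[0,0,0,0]]}}

```text
time_s: 40.1
tcp_pos: [0.4715, 0.3003, 0.2342]
ee_rot: [[-1.0, 0.013, 0.001], [0.013, 1.0, 0.001], [-0.001, 0.001, -1.0]]
wrist_force: [-0.4, 0.3, -1.8]
gripper_width: 0.753
gripper_force: 30.0
```

Expected contact is at TCP z ≈ 0.228, so I lower about 6 mm more in two stages.

{"fn": "jog_arm", "kwargs": {"increments": [[0,0,0.1,0],[0,0,0.1,0],[0,0,0.05,0],[0,0,0,0],[0,0,0,0]]}}

```text
time_s: 40.6
tcp_pos: [0.4712, 0.3001, 0.2282]
ee_rot: [[-1.0, 0.013, 0.0], [0.013, 1.0, 0.0], [-0.0, 0.0, -1.0]]
wrist_force: [0.9, -0.3, -2.3]
gripper_width: 0.76
gripper_force: 30.0
```

{"fn": "jog_arm", "kwargs": {"increments": [[0,0,0.05,0],[0,0,0,0],[0,0,0,0]]}}

```text
time_s: 40.9
tcp_pos: [0.4712, 0.3001, 0.2281]
ee_rot: [[-1.0, 0.012, 0.0], [0.012, 1.0, 0.0], [-0.0, 0.0, -1.0]]
wrist_force: [-2.7, -0.9, 6.0]
gripper_width: 0.759
gripper_force: 30.0
```

The block is on the mat (6 N upward). I release, rise and look.

{"fn": "jog_arm", "kwargs": {"increments": [[0,0,0,0],[0,0,0,0],[0,0,0,0],[0,0,0,0],[0,0,0,0],[0,0,0,0]], "grip": 86}}

```text
time_s: 41.5
tcp_pos: [0.4712, 0.3001, 0.227]
ee_rot: [[-1.0, 0.013, -0.0], [0.013, 1.0, -0.0], [0.0, -0.0, -1.0]]
wrist_force: [0.2, 0.3, 0.2]
gripper_width: 0.982
gripper_force: 0.0
```

{"fn": "jog_arm", "kwargs": {"increments": [[0,0,-0.3,0],[0,0,-0.6,0],[0,0,-0.9,0],[0,0,-0.9,0],[0,0,-0.9,0],[0,0,-0.9,0],[0,0,-0.9,0],[0,0,-0.9,0],[0,0,-0.9,0],[0,0,0,0]]}}

```text
time_s: 42.5
tcp_pos: [0.4716, 0.3003, 0.3751]
ee_rot: [[-1.0, 0.012, 0.006], [0.012, 1.0, 0.005], [-0.006, 0.005, -1.0]]
wrist_force: [0.9, 0.0, 0.8]
gripper_width: 0.99
gripper_force: 0.0
```

Run:
```python
from h import *
a=eyes.capture("side");b=eyes.capture("top"); print(sense()["time_s"],sense()["gripper_width"])
cv2.imwrite("pics/end.png",np.hstack([a[:,80:480],cv2.resize(b[120:320,130:330],(400,400))]))
```

```text
42.6 0.9846613949785065
```

View pics/end.png

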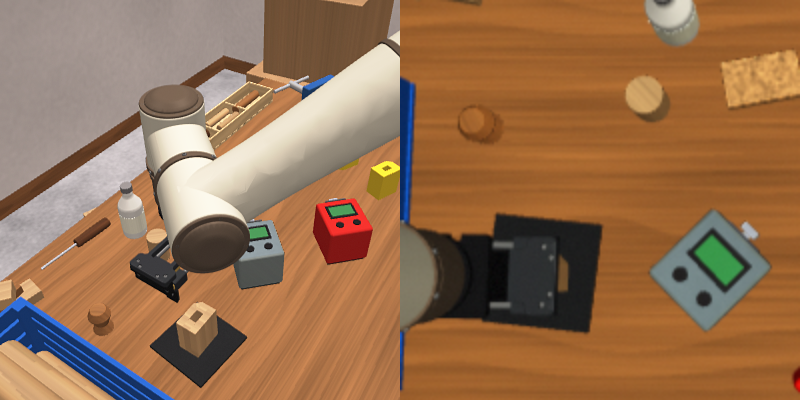

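The side view shows the blank standing upright in the middle of the mat at (198,330), with the gripper well clear above it. The bystanders are where they were and the meter's bar is out.

```bash
python3 -c "
from station import r
print(r.finish_job())"
```

```text
the job is handed in; nothing more can be done
None
```

I pressed all four sides in the order asked, each about 7 mm in at 4–5 N for at least half a second (travel judged from contact force and arm position), stood the blank upright on the mat and let go, and handed the job in at about 43 s; no verdict was returned.

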